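# Pack out the swing clamp over a driver housing

### The arm

A 6-joint arm with a two-finger parallel gripper is mounted at the origin on the work surface. World frame = base frame: x ahead of the robot, y to its left, z up, the work surface at z = 0. Lengths are in m, angles in degrees, forces in N, time in s.
With the tool pointing down it reaches from about 0.325 to 0.875 m from the base axis. Payload 4.4 kg.
Tool frame: the origin (TCP) lies at the very end of the fingers, on their centre line; the grasp point (between the pads) lies 19 mm behind it; z points along the fingers, y is the line along which they close (so a half turn about z gives the same grasp; the last joint's range is limited). The gripper opens to 85 mm and grips with 20 to 120 N. Pads are 22 mm wide; open, the fingers measure 114 mm over their backs; the gripper's body (76 mm by 85 mm) begins 54 mm behind the grasp point. The pads swing forward as they close: fully open they stand 13 mm farther back than shut.
Start: joints at [56.007, 11.837, 88.321, -0, 79.842, -8.623], TCP at [0.246, 0.52, 0.231] pointing down, gripper open.
Joint ranges: [-156.59, 156.59], [-49.26, 127.26], [12.9, 141.05], [-63.56, 243.56], [4.71, 150.69], [-161.64, 161.64]. Speed limits (degrees/s): [159.86, 159.86, 180, 180, 180, 180].

### API

Orientations are given as a 3x3 rotation matrix whose columns are the frame's x, y, z axes.
In Python, from station import env, kinematics, imaging, ticket gives the robot as it stands. Calls block until the motion is done:
- env.movep(position, orientation): joint-space move of the TCP to a pose.
- env.move_l(position, rot=None, feed=0.15): straight line of the TCP; rot=None keeps the orientation; feed is the mean speed in m/s.
- env.goto_joints(angles): joint-space move.
- env.grip(opening): finger opening in m; the grip force is fixed at half the most; returns when the fingers have stopped.
- env.wait(seconds).
- kinematics.ik(position, orientation): joint angles nearest the present ones, or None.
- env.get_obs(): the state.
- imaging.snapshot(name): name is "side" or "top" or "wrist"; returns a dict with "image" (420x560x3 uint8, blue, green, red), "fx", "fy", "cx", "cy" (pixels), "k1" (the pictures are not rectified: a ray, as slopes to the right and down, at radius r is drawn at 1 + k1 r^2 times it, then the intrinsics apply), "R" (3x3) and "t" (3): a world point X has camera coordinates R X + t; the wrist camera has in their place "T_tool_cam" (4x4, takes a point from camera to tool coordinates, whose origin is the TCP and whose axes are the flange's). Camera axes: x right, y down, z forward; pixel columns grow to the right and rows downward; lengths in m; the calibration is good to about 2 mm. A picture is of the moment at which its call begins: read the wrist's pose just before it. There is no depth.
A pose or a line that the arm cannot do raises env.Unreachable and nothing moves.
- ticket.finish_job(): hands the job in; it is judged then, once.
The state is a dict: "clock": time; "qpos": joint angles; "dq": joint speeds; "effort": joint torques, N m; "eef_pos": TCP position; "orientation": TCP orientation; "wrist_force": force on the tool from outside, world axes, zero at the start; "wrist_torque": the same for the moment, N m; "grip_width": finger opening in m; "finger_force": force on a finger pad.
Only numpy, scipy, OpenCV 4.12 (cv2) and the standard library are available. Lean on these libraries where they do the work, as an engineer would, in place of code of your own. Each camera call takes 0.05 s, during which the arm holds its last target. There are 200 camera calls.

### The job

Turn the clamp knob to swing the strap off the housing in the nest, right back to its stop, and lay steel packers flat on that housing, stacked squarely one on another at the middle of the place where the strap comes, choosing thicknesses that together fill the space up to the strap snugly, leaving about 2 mm for it to swing in without forcing. Then turn the knob to bring the strap back straight over the pack, and put every packer left over into the grey tray; leave everything else where it is.

Things in the scene. Friction and masses are not known exactly. Their poses are not given: they have to be found in the camera images.
- jig: Fixed clamping jig, aluminium plate 230 (x) x 325 (y) x 12 mm. Origin: centre of its underside on the bench; its x points roughly away from the robot. Three housings lie on it along jig x, centred at jig x = 30 and y = -104, -3, 98 mm; y = -104 (robot's right) is the nest under the clamp. Clamp post (26 mm thick) at jig x = -85, y = -104 mm.
- clamp_level (a point): Fixed point of the jig over the nest housing, at jig x = 0, y = -104 mm: middle of the pack's place, at the height of the strap's underside, 86 mm above the bench and 74 mm above the jig plate (the strap never rises or falls). Axes as the jig's. The packers are stacked here, centred within 12 mm in x and y.
- clamp (a joint): Swing clamp, turning about an upright axis on the post. 0 rad: strap along jig +x, over the nest housing and the pack's place (locked). It grows clockwise seen from above to 1.5 rad (end stop), where the strap points to jig -y, clear of the nest (freed). It stays where it is left (friction 0.08 N m).
- clamp_knob (a point): Grip point of the clamp's black wing knob, on the turning axis, 152 mm above the bench. The wing is a bar 46 long x 12 thick x 40 mm tall (20 mm above and below this point); at 0 rad its length lies along jig x (it always lies along the strap), so the fingers close along jig y there.
- strap_nose (a point): Point on the underside of the clamp's steel strap, 85 mm from the turning axis along the strap, 86 mm above the bench; its x points along the strap. The strap is a bar 118 x 26 x 10 mm that reaches 103 mm from the axis.
- tray: Grey packer tray, fixed, 140 (x) x 160 (y) x 22 mm high outside, walls 5 mm, inside 130 x 150 mm. Origin: centre of its underside.
- tray_in (a point): Centre of the tray's inner floor, 5 mm above the bench.
- housing_a: Aluminium driver housing with black ends, 150 (x) x 96 x 48 mm high; flat top but for a black connector 22 x 50 x 8 mm high centred 52 mm along +x. Fixed on the jig plate; origin: centre of its underside, 12 mm above the bench. Which of the three is in the nest changes.
- housing_b: Aluminium driver housing with black ends, 150 (x) x 96 x 44 mm high; flat top but for a black connector 22 x 50 x 8 mm high centred 52 mm along +x. Fixed on the jig plate; origin: centre of its underside, 12 mm above the bench. Which of the three is in the nest changes.
- housing_c: Aluminium driver housing with black ends, 150 (x) x 96 x 36 mm high; flat top but for a black connector 22 x 50 x 8 mm high centred 52 mm along +x. Fixed on the jig plate; origin: centre of its underside, 12 mm above the bench. Which of the three is in the nest changes.
- p8: Flat plain steel packer, 38 (x) x 32 (y) x 8 mm thick, lying flat. Origin: centre of its underside; z up.
- p12: Flat plain steel packer, 44 (x) x 32 (y) x 12 mm thick, lying flat. Origin: centre of its underside; z up.
- p16: Flat plain steel packer, 50 (x) x 32 (y) x 16 mm thick, lying flat. Origin: centre of its underside; z up.
- p20: Flat plain steel packer, 56 (x) x 32 (y) x 20 mm thick, lying flat. Origin: centre of its underside; z up. May be absent.
- p12b: Flat plain steel packer, 44 (x) x 32 (y) x 12 mm thick, lying flat. Origin: centre of its underside; z up. May be absent.
- p8b: Flat plain steel packer, 38 (x) x 32 (y) x 8 mm thick, lying flat. Origin: centre of its underside; z up. May be absent.
- tape: Bystander, not to be moved: roll of yellow tape lying flat, 52 mm across, 18 high.
- driver: Bystander, not to be moved: yellow-handled screwdriver, 170 mm long, lying.
- jar: Bystander, not to be moved: small white jar with black cap, 40 mm across, 50 high.
- cup: Bystander, not to be moved: purple mug, 72 mm across, 85 high.
- carton: Bystander, not to be moved: cardboard carton 90 x 70 x 50 mm.
- spanner: Bystander, not to be moved: wrench 150 mm long, lying.
- capstock: Bystander, not to be moved: black plastic plug, 34 mm across, 30 high.
Not all that is in view belongs to the job. What is shaped like the p8b but blue or pink is not meant.

How it is judged (in metres and radians):
On the way, in this order (a step that is already met when the one before it is completed fails the run):
1. the clamp is swung clear of the nest (over 1.2 rad) (value of joint clamp above 1.2 rad), for 0.2 s.
2. with the clamp clear, the packers lie flat and stacked on the nest housing, the top one 0 to 4 mm below the strap's height (value of joint clamp above 1.2 rad and ((x of p8 in the frame of clamp_level between -0.012 and 0.012 m and y of p8 in the frame of clamp_level between -0.012 and 0.012 m and z of p8 in the frame of clamp_level between -0.045 and 0 m and angle between p8's own z axis and vertical below 0.08 rad and z of p8 in the frame of clamp_level between -0.012 and -0.0075 m) or (x of p12 in the frame of clamp_level between -0.012 and 0.012 m and y of p12 in the frame of clamp_level between -0.012 and 0.012 m and z of p12 in the frame of clamp_level between -0.045 and 0 m and angle between p12's own z axis and vertical below 0.08 rad and z of p12 in the frame of clamp_level between -0.016 and -0.0115 m) or (x of p16 in the frame of clamp_level between -0.012 and 0.012 m and y of p16 in the frame of clamp_level between -0.012 and 0.012 m and z of p16 in the frame of clamp_level between -0.045 and 0 m and angle between p16's own z axis and vertical below 0.08 rad and z of p16 in the frame of clamp_level between -0.02 and -0.0155 m) or (x of p20 in the frame of clamp_level between -0.012 and 0.012 m and y of p20 in the frame of clamp_level between -0.012 and 0.012 m and z of p20 in the frame of clamp_level between -0.045 and 0 m and angle between p20's own z axis and vertical below 0.08 rad and z of p20 in the frame of clamp_level between -0.024 and -0.0195 m) or (x of p12b in the frame of clamp_level between -0.012 and 0.012 m and y of p12b in the frame of clamp_level between -0.012 and 0.012 m and z of p12b in the frame of clamp_level between -0.045 and 0 m and angle between p12b's own z axis and vertical below 0.08 rad and z of p12b in the frame of clamp_level between -0.016 and -0.0115 m) or (x of p8b in the frame of clamp_level between -0.012 and 0.012 m and y of p8b in the frame of clamp_level between -0.012 and 0.012 m and z of p8b in the frame of clamp_level between -0.045 and 0 m and angle between p8b's own z axis and vertical below 0.08 rad and z of p8b in the frame of clamp_level between -0.012 and -0.0075 m))), for 0.3 s.
3. the strap is back over the pack (under 0.12 rad), which still fills the gap (value of joint clamp below 0.12 rad and ((x of p8 in the frame of clamp_level between -0.012 and 0.012 m and y of p8 in the frame of clamp_level between -0.012 and 0.012 m and z of p8 in the frame of clamp_level between -0.045 and 0 m and angle between p8's own z axis and vertical below 0.08 rad and z of p8 in the frame of clamp_level between -0.012 and -0.0075 m) or (x of p12 in the frame of clamp_level between -0.012 and 0.012 m and y of p12 in the frame of clamp_level between -0.012 and 0.012 m and z of p12 in the frame of clamp_level between -0.045 and 0 m and angle between p12's own z axis and vertical below 0.08 rad and z of p12 in the frame of clamp_level between -0.016 and -0.0115 m) or (x of p16 in the frame of clamp_level between -0.012 and 0.012 m and y of p16 in the frame of clamp_level between -0.012 and 0.012 m and z of p16 in the frame of clamp_level between -0.045 and 0 m and angle between p16's own z axis and vertical below 0.08 rad and z of p16 in the frame of clamp_level between -0.02 and -0.0155 m) or (x of p20 in the frame of clamp_level between -0.012 and 0.012 m and y of p20 in the frame of clamp_level between -0.012 and 0.012 m and z of p20 in the frame of clamp_level between -0.045 and 0 m and angle between p20's own z axis and vertical below 0.08 rad and z of p20 in the frame of clamp_level between -0.024 and -0.0195 m) or (x of p12b in the frame of clamp_level between -0.012 and 0.012 m and y of p12b in the frame of clamp_level between -0.012 and 0.012 m and z of p12b in the frame of clamp_level between -0.045 and 0 m and angle between p12b's own z axis and vertical below 0.08 rad and z of p12b in the frame of clamp_level between -0.016 and -0.0115 m) or (x of p8b in the frame of clamp_level between -0.012 and 0.012 m and y of p8b in the frame of clamp_level between -0.012 and 0.012 m and z of p8b in the frame of clamp_level between -0.045 and 0 m and angle between p8b's own z axis and vertical below 0.08 rad and z of p8b in the frame of clamp_level between -0.012 and -0.0075 m))), for 0.3 s.
At the end, for the whole second after the job is handed in: The strap is back over the nest (under 0.12 rad); under it the pack lies flat (within 0.08 rad) and centred within 12 mm, its top 0 to 4 mm below the strap's underside; every packer is in the pack or inside the tray (all of step 3 and ((x of p8 in the frame of clamp_level between -0.012 and 0.012 m and y of p8 in the frame of clamp_level between -0.012 and 0.012 m and z of p8 in the frame of clamp_level between -0.045 and 0 m and angle between p8's own z axis and vertical below 0.08 rad) or (x of p8 in the frame of tray_in between -0.06 and 0.06 m and y of p8 in the frame of tray_in between -0.07 and 0.07 m and z of p8 in the frame of tray_in between -0.005 and 0.035 m)) and ((x of p12 in the frame of clamp_level between -0.012 and 0.012 m and y of p12 in the frame of clamp_level between -0.012 and 0.012 m and z of p12 in the frame of clamp_level between -0.045 and 0 m and angle between p12's own z axis and vertical below 0.08 rad) or (x of p12 in the frame of tray_in between -0.06 and 0.06 m and y of p12 in the frame of tray_in between -0.07 and 0.07 m and z of p12 in the frame of tray_in between -0.005 and 0.035 m)) and ((x of p16 in the frame of clamp_level between -0.012 and 0.012 m and y of p16 in the frame of clamp_level between -0.012 and 0.012 m and z of p16 in the frame of clamp_level between -0.045 and 0 m and angle between p16's own z axis and vertical below 0.08 rad) or (x of p16 in the frame of tray_in between -0.06 and 0.06 m and y of p16 in the frame of tray_in between -0.07 and 0.07 m and z of p16 in the frame of tray_in between -0.005 and 0.035 m)) and ((x of p20 in the frame of clamp_level between -0.012 and 0.012 m and y of p20 in the frame of clamp_level between -0.012 and 0.012 m and z of p20 in the frame of clamp_level between -0.045 and 0 m and angle between p20's own z axis and vertical below 0.08 rad) or (x of p20 in the frame of tray_in between -0.06 and 0.06 m and y of p20 in the frame of tray_in between -0.07 and 0.07 m and z of p20 in the frame of tray_in between -0.005 and 0.035 m)) and ((x of p12b in the frame of clamp_level between -0.012 and 0.012 m and y of p12b in the frame of clamp_level between -0.012 and 0.012 m and z of p12b in the frame of clamp_level between -0.045 and 0 m and angle between p12b's own z axis and vertical below 0.08 rad) or (x of p12b in the frame of tray_in between -0.06 and 0.06 m and y of p12b in the frame of tray_in between -0.07 and 0.07 m and z of p12b in the frame of tray_in between -0.005 and 0.035 m)) and ((x of p8b in the frame of clamp_level between -0.012 and 0.012 m and y of p8b in the frame of clamp_level between -0.012 and 0.012 m and z of p8b in the frame of clamp_level between -0.045 and 0 m and angle between p8b's own z axis and vertical below 0.08 rad) or (x of p8b in the frame of tray_in between -0.06 and 0.06 m and y of p8b in the frame of tray_in between -0.07 and 0.07 m and z of p8b in the frame of tray_in between -0.005 and 0.035 m))); the robot touches nothing.
It fails at once if the clamp is forced against a packer (over 20 N) (contact force between clamp and p8 above 20 N or contact force between clamp and p12 above 20 N or contact force between clamp and p16 above 20 N or contact force between clamp and p20 above 20 N or contact force between clamp and p12b above 20 N or contact force between clamp and p8b above 20 N).
It fails at once if a bystander is moved more than 30 mm (distance of any of tape, driver, jar, cup, carton, spanner, capstock from where it was at the start of the episode above 0.03 m).
Of p20, p12b, p8b only 1 to 3 are there at a start; the rules pass over those that are not, and their reading is None.
At some moment in a run one of p8, p12, p16, p20, p12b, p8b may be knocked a few centimetres aside while the robot is not near it.
It also fails if it takes over 210 s, if anything falls off the work surface, if the arm or the gripper's body presses on something with over 40 N, if the wrist force passes 120 N, or if a joint passes its speed limit or range.

## Working session

There is one attempt and no reset: what is moved stays moved. The work goes in short steps, each a Python script; the robot and the scene stay as the last script left them, time stands still between calls to the robot, and variables do not carry over. Pictures are saved under pics/ and viewed, at most 14 in all, crops included, and the job is handed in when it is done.

```bash
ls; mkdir -p pics
python3 - <<'E'
from station import env,imaging
import cv2
for n in("top","side"):
    s=imaging.snapshot(n); cv2.imwrite(f"pics/{n}0.png",cv2.resize(s["image"],(800,600),interpolation=cv2.INTER_CUBIC)); cv2.imwrite(f"/tmp/{n}0.png",s["image"])
    print(n,{k:v for k,v in s.items() if k!="image"})
E
```

```text
pics
top {'fx': 458.2472192714714, 'fy': 458.2472192714714, 'cx': 283.6394711482164, 'cy': 207.7296429851927, 'k1': 0.02753787326108095, 'R': array([[-0.02059601, -0.99976819, -0.0062743 ],
       [-0.99125108,  0.02123809, -0.13026984],
       [ 0.1303729 ,  0.00353637, -0.99145872]]), 't': array([0.04812731, 0.53854778, 1.19575718])}
side {'fx': 462.7773488372289, 'fy': 462.7773488372289, 'cx': 278.804623914345, 'cy': 211.58307885621758, 'k1': 0.01706527909459274, 'R': array([[-0.74504995, -0.66693143,  0.01015065],
       [-0.46909827,  0.51310428, -0.71879817],
       [ 0.47418076, -0.54030219, -0.6951447 ]]), 't': array([0.411956  , 0.33020093, 1.22839287])}
```

View pics/top0.png

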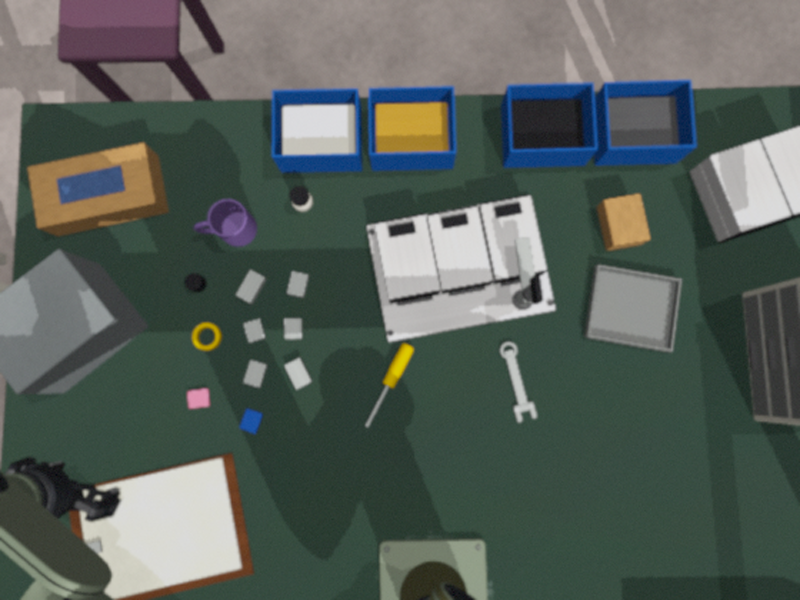

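View pics/side0.png

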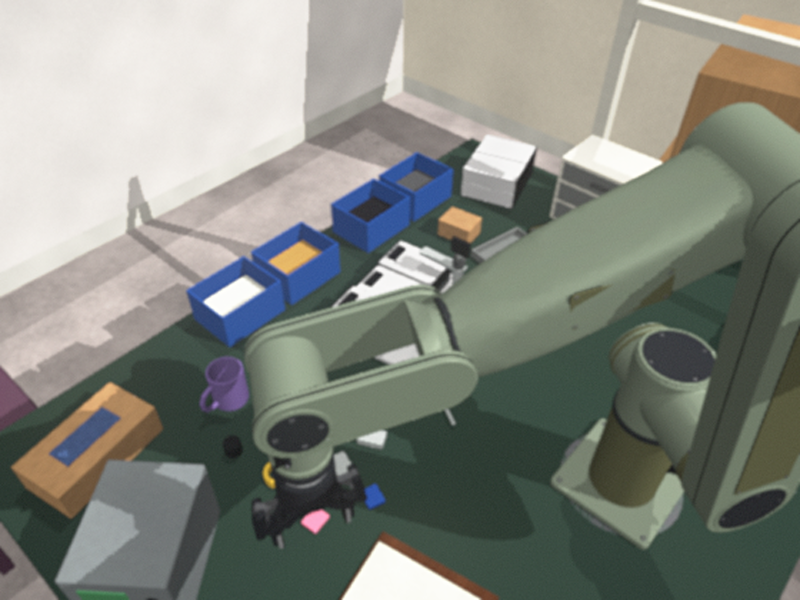

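The top view shows six grey packers (800x600 px): (250,286), (298,284), (254,330), (292,328), (255,374), (298,373). The lookalikes are pink at (198,398) and blue at (251,420), both excluded. The jig is at about (460,268), the knob at about (535,290) and the tray at (634,307).

```bash
cat > h.py <<'E'
import numpy as np, cv2
from station import env,kinematics,imaging,ticket
def Rdown(yaw):  # tool pointing down, tool y (closing line) at world angle yaw (deg)
    a=np.radians(yaw); y=np.array([np.cos(a),np.sin(a),0]); z=np.array([0,0,-1.]); return np.column_stack([np.cross(y,z),y,z])
def best(yaw,pos):  # choose half turn with last joint nearer zero
    c=[]
    for k in (0,180,-180):
        R=Rdown(yaw+k); q=kinematics.ik(list(pos),R)
        if q is not None: c.append((abs(q[5]),yaw+k))
    return Rdown(min(c)[1])
def snap(n,save=None):
    o=env.get_obs(); s=imaging.snapshot(n)
    if n=="wrist":
        T=np.eye(4); T[:3,:3]=o["orientation"]; T[:3,3]=o["eef_pos"]; M=T@np.array(s["T_tool_cam"])
        s["R"]=M[:3,:3].T; s["t"]=-s["R"]@M[:3,3]
    s["C"]=-np.array(s["R"]).T@s["t"]
    s["K"]=np.array([[s["fx"],0,s["cx"]],[0,s["fy"],s["cy"]],[0,0,1]])
    if save: np.save(f"/tmp/{save}.npy",s,allow_pickle=True); cv2.imwrite(f"pics/{save}.png",s["image"])
    return s
def load(n): return np.load(f"/tmp/{n}.npy",allow_pickle=True).item()
def rays(s,px):
    u=cv2.undistortPoints(np.array(px,float).reshape(-1,1,2),s["K"],np.array([s["k1"],0,0,0.]))[:,0]
    return np.c_[u,np.ones(len(u))]@s["R"]
def onplane(s,px,z):
    d=rays(s,px); return s["C"]+d*((z-s["C"][2])/d[:,2])[:,None]
def tri(s1,p1,s2,p2):
    d1=rays(s1,[p1])[0]; d2=rays(s2,[p2])[0]
    ab=np.linalg.lstsq(np.c_[d1,-d2],s2["C"]-s1["C"],rcond=None)[0]
    a=s1["C"]+ab[0]*d1;b=s2["C"]+ab[1]*d2; return (a+b)/2,np.linalg.norm(a-b)
def proj(s,X): return cv2.projectPoints(np.array(X,float).reshape(-1,3),cv2.Rodrigues(s["R"])[0],np.array(s["t"]),s["K"],np.array([s["k1"],0,0,0.]))[0][:,0]
E
python3 - <<'E'
from h import *
s=snap("top")
p=[(250,286),(298,284),(254,330),(292,328),(255,374),(298,373)]
print(onplane(s,np.array(p)*.7,.012).round(3))
j=[(367,225),(530,195),(555,308),(388,341)]
print("jig",onplane(s,np.array(j)*.7,.012).round(3))
print("knob",onplane(s,np.array([(538,288)])*.7,.152).round(3))
print("tray",onplane(s,np.array([(597,264),(682,278),(672,351),(587,337)])*.7,.022).round(3))
w=snap("wrist"); print(w["T_tool_cam"],w["fx"],w["k1"])
E
```

```text
[[0.57  0.334 0.012]
 [0.572 0.242 0.012]
 [0.485 0.326 0.012]
 [0.487 0.254 0.012]
 [0.402 0.323 0.012]
 [0.402 0.242 0.012]]
jig [[ 0.685  0.108  0.012]
 [ 0.737 -0.211  0.012]
 [ 0.515 -0.248  0.012]
 [ 0.458  0.071  0.012]]
knob [[ 0.534 -0.19   0.152]]
tray [[ 0.596 -0.33   0.022]
 [ 0.566 -0.488  0.022]
 [ 0.428 -0.459  0.022]
 [ 0.458 -0.303  0.022]]
[[ 5.82649727e-04 -9.56720947e-01 -2.91006341e-01  7.32571405e-02]
 [ 9.99998857e-01  9.63527293e-04 -1.16553365e-03 -1.70507103e-04]
 [ 1.39548301e-03 -2.91005329e-01  9.56720414e-01 -1.43570296e-01]
 [ 0.00000000e+00  0.00000000e+00  0.00000000e+00  1.00000000e+00]] 342.9104297288101 -0.07480138837365104
```

Run:
```python
from h import *
def view(x,y,z,yaw,name):
    p=[x,y,z]; env.movep(p,best(yaw,p)); env.wait(.3); s=snap("wrist",name); print(name,s["C"].round(3),env.get_obs()["qpos"])
view(.46,.34,.22,90,"pk1"); view(.46,.24,.22,90,"pk2")
view(.56,-.04,.30,99,"jg1"); view(.56,-.16,.30,99,"jg2"); view(.49,-.38,.25,99,"tr")
print(env.get_obs()["clock"])
a=cv2.hconcat([load("pk1")["image"],load("pk2")["image"]]);cv2.imwrite("pics/pk.png",cv2.resize(a,(800,300),interpolation=cv2.INTER_AREA))
```

```text
pk1 [0.386 0.34  0.364] [ 2.78854239e+01  1.19978834e+01  8.94858798e+01  3.28099541e-03
  7.85094724e+01 -6.21901584e+01]
pk2 [0.387 0.24  0.364] [ 1.80684117e+01  5.59613345e+00  9.68516354e+01  6.93602626e-03
  7.75533190e+01 -7.20066423e+01]
jg1 [ 0.634 -0.029  0.444] [-1.29017223e+01  7.60276616e+00  8.51226334e+01 -4.54998133e-04
  8.72815833e+01  6.80797551e+01]
jg2 [ 0.634 -0.148  0.444] [-2.43619909e+01  1.01860093e+01  8.21504410e+01  3.30624611e-03
  8.76530983e+01  5.65473293e+01]
tr [ 0.564 -0.368  0.394] [-4.56820832e+01  1.64633386e+01  8.03428023e+01  4.72355863e-03
  8.31578625e+01  3.52212327e+01]
7.0917
```

View pics/pk1.png

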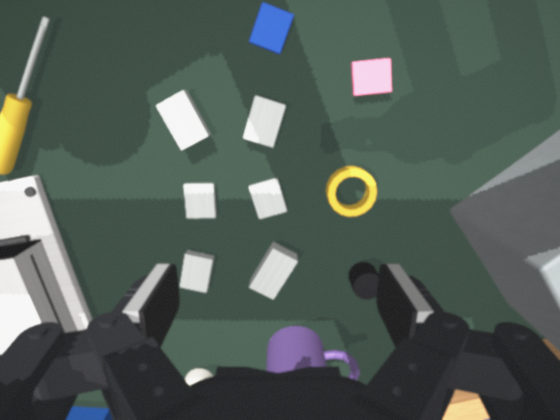

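View pics/jg2.png

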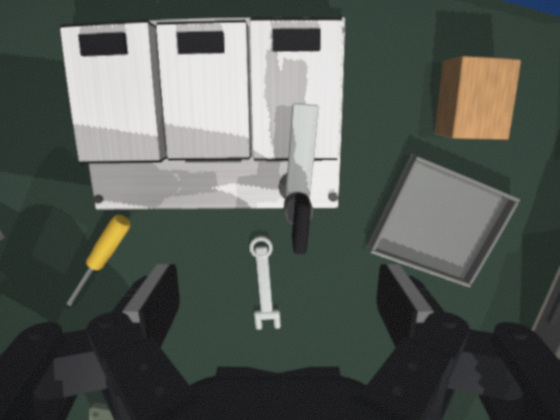

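pk1 shows the six grey packers at (182,120), (265,121), (200,200), (267,198), (197,271) and (273,270). Blue (272,28) and pink (371,77) are the lookalikes. jg2 shows the nest housing on the right with its connector at (297,40), the strap from (303,105) to (298,200) at about 0 rad, and the wing knob at (301,222).

Next I'll triangulate the connectors for the housing heights, and look straight down on each packer.

Run:
```python
from h import *
# packers: camera straight above each
pos=[(.57,.334),(.572,.242),(.485,.326),(.487,.254),(.402,.323),(.402,.242)]
tiles=[]
def conn(s,roi=None):
    g=s["image"].max(axis=2); m=(g<60).astype(np.uint8)
    n,l,st,c=cv2.connectedComponentsWithStats(m); out=[]
    for i in range(1,n):
        x,y,w,h,a=st[i]
        if 35<w<70 and 12<h<40 and a>.75*w*h and y<200: out.append(c[i])
    return sorted(out,key=lambda p:p[0])
a,b=load("jg1"),load("jg2"); ca,cb=conn(a),conn(b); print(len(ca),len(cb),np.round(ca,1).tolist(),np.round(cb,1).tolist())
if len(ca)==len(cb):
    for p,q in zip(ca,cb): print(tri(a,p,b,q))
for i,(x,y) in enumerate(pos):
    R=best(90,[x-.05,y,.15]); c=np.array([x,y,.15])-R[:,0]*.073
    R=best(90,c); c=np.array([x,y,.15])-R[:,0]*.073
    try: env.movep(c,R)
    except env.Unreachable: R=Rdown(-90); c=np.array([x,y,.15])-R[:,0]*.073; env.movep(c,R)
    env.wait(.25); s=snap("wrist",f"p{i}")
    u=proj(s,[[x,y,.012]])[0].astype(int); 
    t=s["image"][max(u[1]-75,0):u[1]+75,max(u[0]-75,0):u[0]+75]; tiles.append(cv2.resize(t,(260,260),interpolation=cv2.INTER_CUBIC))
    print(i,u,s["C"].round(3))
cv2.imwrite("pics/tiles.png",cv2.vconcat([cv2.hconcat(tiles[:3]),cv2.hconcat(tiles[3:])]))
print(env.get_obs()["clock"])
```

```text
3 3 [[214.6, 59.7], [310.5, 60.0], [406.4, 59.6]] [[102.6, 43.7], [200.2, 42.0], [296.0, 39.5]]
(array([0.66546281, 0.04204081, 0.06483011]), np.float64(0.0001427352689056479))
(array([ 0.682238  , -0.0572279 ,  0.05211502]), np.float64(1.4716769876829076e-05))
(array([ 0.6991052 , -0.15711878,  0.05972947]), np.float64(0.0001992074467551184))
0 [279 101] [0.57  0.333 0.294]
1 [277 102] [0.571 0.243 0.294]
2 [279 100] [0.486 0.325 0.294]
3 [277 102] [0.487 0.254 0.294]
4 [279 100] [0.403 0.322 0.294]
5 [277 101] [0.402 0.242 0.294]
13.8333
```

View pics/tiles.png

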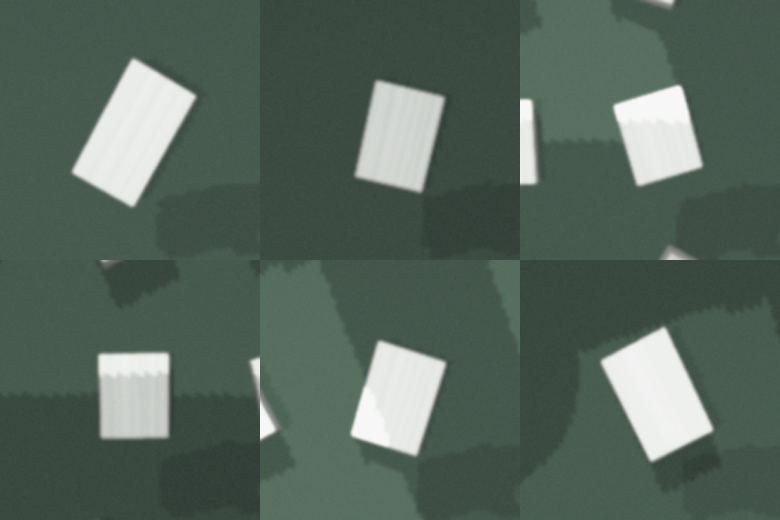

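The tiles show plain rectangles: i0 and i5 are the longest, i2 and i3 nearly square. The connector heights order as left 65, middle 52 and nest 60 mm, against expected 68/56/64, so the nest holds housing_b (44 mm). The gap is 30 mm, so I need a 28 mm pack.

```bash
cat >> h.py <<'E'
def rect(s,xy,z=.012):
    """packer nearest xy, seen from above: centre, long-axis yaw (deg), L, W on plane z"""
    im=s["image"].astype(int); m=((im.min(2)>150)&(im.max(2)-im.min(2)<30)).astype(np.uint8)
    cs=cv2.findContours(m,cv2.RETR_EXTERNAL,cv2.CHAIN_APPROX_NONE)[0]; u=proj(s,[[*xy,z]])[0]
    cs=[c for c in cs if 800<cv2.contourArea(c)<9000]
    c=min(cs,key=lambda c:np.hypot(*(np.array(cv2.minAreaRect(c)[0])-u)))
    P=onplane(s,c[:,0].astype(float),z)[:,:2]; (x,y),(w,h),a=cv2.minAreaRect((P*1000).astype(np.float32))
    if h>w: w,h,a=h,w,a+90
    return np.array([x,y])/1000,(a+90)%180-90,w+.6,h+.6,np.array(cv2.minAreaRect(c)[0])
pos=[(.57,.334),(.572,.242),(.485,.326),(.487,.254),(.402,.323),(.402,.242)]
E
python3 - <<'E'
from h import *
for i,p in enumerate(pos):
    s=load(f"p{i}"); c,a,w,h,u=rect(s,p); print(i,c.round(4),round(a,1),round(w,1),round(h,1))
    # height: second view from the pair-neighbour
    for n in ("pk1","pk2"):
        try: r=rect(load(n),p); X,e=tri(s,u,load(n),r[4]); print("   tri",n,X.round(4),round(e,4))
        except Exception as ex: print(n,ex)
E
```

```text
0 [0.5711 0.3346] -29.5 58.6 33.9
   tri pk1 [0.5703 0.3348 0.0201] 0.0004
   tri pk2 [0.5703 0.3347 0.0203] 0.0001
1 [0.5746 0.2456] -13.2 44.3 32.2
   tri pk1 [0.5741 0.2455 0.0121] 0.0001
   tri pk2 [0.5742 0.2457 0.0124] 0.0003
2 [0.4868 0.3289] 16.3 38.9 33.2
   tri pk1 [0.4864 0.3288 0.0077] 0.0007
   tri pk2 [0.4864 0.3292 0.0064] 0.0002
3 [0.4892 0.2552] 0.9 38.3 32.1
   tri pk1 [0.4887 0.2549 0.008 ] 0.0005
   tri pk2 [0.4889 0.2551 0.0058] 0.0
4 [0.4053 0.3257] -17.1 45.1 33.3
   tri pk1 [0.4049 0.3257 0.015 ] 0.0001
   tri pk2 [0.405  0.3258 0.0107] 0.0001
5 [0.4034 0.2446] 26.7 51.7 33.4
   tri pk1 [0.403  0.2446 0.0167] 0.0003
   tri pk2 [0.4028 0.2445 0.0205] 0.0
```

Run:
```python
from h import *
# camera straight above nest, and above knob, two heights/places
for n,(x,y),z in (("n1",(.6,-.15),.25),("n2",(.56,-.18),.25),("n3",(.56,-.26),.25)):
    for R in (Rdown(99.6),Rdown(-80.4)):
        c=np.array([x,y,z])-R[:,0]*.073
        q=kinematics.ik(list(c),R)
        if q is not None and abs(q[5])<150: break
    env.movep(c,R); env.wait(.3); s=snap("wrist",n); print(n,s["C"].round(3))
cv2.imwrite("pics/n1b.png",cv2.resize(load("n2")["image"],(800,600),interpolation=cv2.INTER_CUBIC))
```

```text
n1 [ 0.6   -0.15   0.394]
n2 [ 0.56  -0.18   0.394]
n3 [ 0.56  -0.26   0.394]
```

View pics/n1b.png

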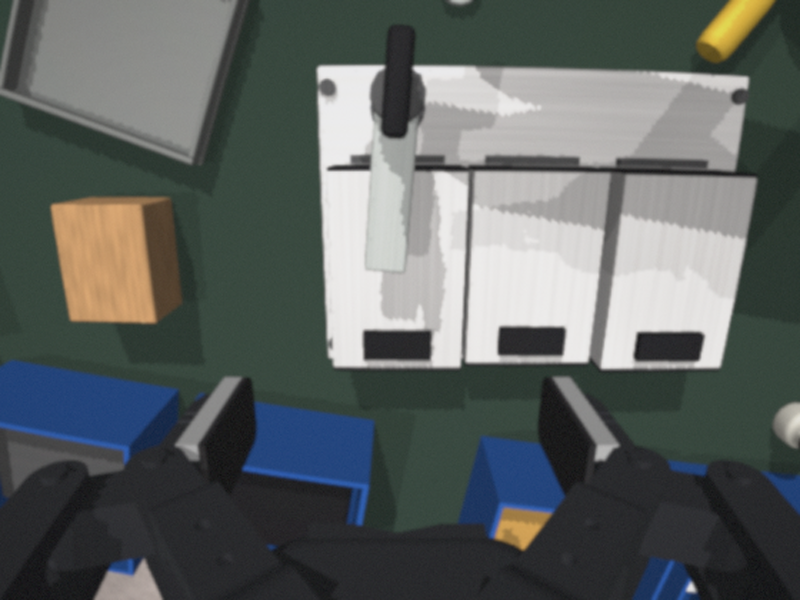

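Run:
```python
from h import *
def comps(s):
    g=s["image"].max(axis=2); m=(g<55).astype(np.uint8); u=proj(s,[[.534,-.187,.172]])[0]; out=[];k=None
    for c in cv2.findContours(m,cv2.RETR_EXTERNAL,cv2.CHAIN_APPROX_NONE)[0]:
        a=cv2.contourArea(c)
        if a<300: continue
        r=cv2.minAreaRect(c); w,h=sorted(r[1])
        if np.hypot(*(np.array(r[0])-u))<35: k=c
        elif 12<w<40 and 35<h<70 and a>.75*w*h and r[0][1]<270: out.append(r[0])
    return sorted(out),k
S={n:load(n) for n in("n1","n2","n3")}; D={n:comps(S[n]) for n in S}
for n in S: print(n,np.round(D[n][0],1).tolist())
for n in S:
    k=D[n][1]
    if k is not None:
        P=onplane(S[n],k[:,0].astype(float),.172)[:,:2]*1000; print(n,"wing",cv2.minAreaRect(P.astype(np.float32)), cv2.minAreaRect(k)[0])
for a,b in (("n1","n3"),("n2","n3"),("n1","n2")):
    for p,q in zip(D[a][0],D[b][0]): print(a,b,tri(S[a],p,S[b],q)[0].round(4))
    print("wing",tri(S[a],cv2.minAreaRect(D[a][1])[0],S[b],cv2.minAreaRect(D[b][1])[0]))
s=S["n2"]
print("conn on planes",[onplane(s,[p],z)[0].round(4) for p,z in zip(D["n2"][0],(.064,.056,.068))])
print("strap nose",onplane(s,np.array([(367,268),(406,271)])*.7,.096).round(4), "root",onplane(s,np.array([(374,150),(414,150)])*.7,.096).round(4))
print("plate corners",onplane(s,np.array([(318,66),(748,76)])*.7,.012).round(4))
print("top z of housing corner", onplane(s,np.array([(333,367),(462,367)])*.7,.056).round(4))
t=load("tr"); cv2.imwrite("pics/tr.png",t["image"])
```

```text
n1 [[254.5, 201.0], [352.5, 199.0], [452.5, 203.0]]
n2 [[278.0, 241.5], [371.5, 238.5], [467.5, 242.5]]
n3 [[351.0, 252.5], [440.0, 249.5], [532.0, 253.0]]
n2 wing ((534.1205444335938, -184.4639129638672), (45.09630584716797, 12.034865379333496), 5.811306953430176) (278.52587890625, 56.06034851074219)
n3 wing ((534.1959228515625, -190.22000122070312), (44.3109130859375, 21.21039581298828), 4.4070611000061035) (395.4459533691406, 79.3243179321289)
n1 n3 [ 0.6988 -0.1569  0.0602]
n1 n3 [ 0.682  -0.0575  0.0528]
n1 n3 [0.6656 0.0425 0.064 ]Traceback (most recent call last):
  File "<stdin>", line 19, in <module>
cv2.error: OpenCV(4.12.0) /io/opencv/modules/imgproc/src/convhull.cpp:143: error: (-215:Assertion failed) total >= 0 && (depth == CV_32F || depth == CV_32S) in function 'convexHull'
```

Packers (i0..i5) are p20, p12, p8, p8, p12 and p16, with heights triangulating accordingly. The wing is 45x12 mm at (0.534,-0.1845), yaw 5.8°. The axis computed from the connectors gives the same point, with jig yaw 9.5°, so the clamp is now at about 0.065 rad. Pack: p20 + p8.

```bash
cat >> h.py <<'E'
JY=9.46; AX=np.array([.5341,-.1845]); c_,s_=np.cos(np.radians(JY)),np.sin(np.radians(JY))
CL=AX+.085*np.array([c_,s_]); TR=np.array([.512,-.395]); TY=-10.7
def f(): return np.array(env.get_obs()["wrist_force"]).round(1)
def turn(y0,y1,z,step=6):
    for y in np.linspace(y0,y1,int(abs(y1-y0)/step)+2)[1:]:
        env.movep([*AX,z],Rdown(y))
def wing(s):
    g=s["image"].max(axis=2); u=proj(s,[[*AX,.172]])[0]
    cs=[c for c in cv2.findContours((g<55).astype(np.uint8),cv2.RETR_EXTERNAL,cv2.CHAIN_APPROX_NONE)[0] if cv2.contourArea(c)>300]
    return min(cs,key=lambda c:np.hypot(*(np.array(cv2.minAreaRect(c)[0])-u)))
E
python3 - <<'E'
from h import *
a,b=load("n2"),load("n3"); ka,kb=wing(a)[:,0],wing(b)[:,0]
for fn in (np.argmin,): print("wing end",tri(a,ka[fn(ka[:,1])],b,kb[fn(kb[:,1])]))
for y0 in (95.8,-84.2):
    env_q=[kinematics.ik([*AX,.133],Rdown(y0-d)) for d in (0,82)]; print(y0,[None if q is None else np.round(q,0) for q in env_q])
E
```

```text
wing end (array([ 0.51140853, -0.18977488,  0.16815344]), np.float64(3.921906244433122e-05))
95.8 [array([ -28.,   16.,   95.,   -0.,   69., -124.]), array([-28.,  16.,  95.,  -0.,  69., -42.])]
-84.2 [array([-28.,  16.,  95.,  -0.,  69.,  56.]), array([-28.,  16.,  95.,  -0.,  69., 138.])]
```

Run:
```python
from h import *
y=95.8
env.grip(.05); env.movep([*AX,.22],Rdown(y)); env.move_l([*AX,.133],feed=.1); print(f()); env.grip(0.0)
o=env.get_obs(); print("w",o["grip_width"],o["finger_force"],f())
turn(y,14,.133); print(f(),np.round(env.get_obs()["wrist_torque"],2))
env.grip(.05); print(f()); env.move_l([*AX,.24]); 
R=Rdown(-80.4); c=np.array([.56,-.2,.25])-R[:,0]*.073
env.movep(c,R); env.wait(.2); s=snap("wrist","k1"); P=onplane(s,wing(s)[:,0].astype(float),.172)[:,:2]*1000
print(cv2.minAreaRect(P.astype(np.float32)),env.get_obs()["clock"])
```

```text
[ 0.4 -0.9 -0. ]
w 0.011118297289183976 60.33758997917175 [-1.8  3.9  6.4]
[-3.6  1.7  5.9] [ 0.32  0.46 -0.07]
[0.2 0.8 0.4]
((535.7125854492188, -184.5502166748047), (13.658954620361328, 43.00920867919922), 14.812549591064453) 26.1417
```

View pics/k1.png

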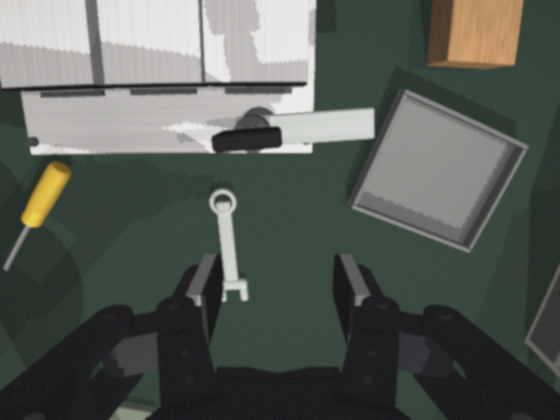

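The clamp is freed: wing at (248,140) and strap pointing right to (373,123), about 1.48 rad. Now p20.

```bash
cat >> h.py <<'E'
import json
def look(xy,z,L):
    """camera straight above xy; find packer of length L there"""
    xy=np.array(xy)
    R=best(90,[*xy,.15]); c=np.array([*xy,.17])-R[:,0]*.073; env.movep(c,R); env.wait(.25)
    s=snap("wrist"); r=rect(s,xy,z)
    print("look",r[0].round(4),round(r[1],1),round(r[2],1),round(r[3],1))
    assert abs(r[2]-L)<2.6 and abs(r[3]-32)<2.5,"not the one"
    return r[0],r[1]
def guard(z1,lim=4,step=.001):
    """lower in steps until the tool is pushed up"""
    p=np.array(env.get_obs()["eef_pos"]); b=f()[2]
    while p[2]>z1:
        p[2]-=step; env.move_l(list(p),feed=.02)
        if f()[2]-b>lim: return True,p[2]
    return False,p[2]
def pick(xy,L,t,touch=False):
    c,a=look(xy,t,L); R=best(a+90,[*c,.05]); env.grip(.042)
    env.movep([*c,.08],R); env.move_l([*c,.02],feed=.12)
    if touch: hit,z=guard(-.012); z+=.0025; print("touch",hit,z); env.move_l([*c,z],feed=.05)
    else: z=TZ; env.move_l([*c,z],feed=.05)
    env.grip(0.); o=env.get_obs(); print("grip",round(o["grip_width"],4),round(o["finger_force"],1),f(),"z",z)
    assert abs(o["grip_width"]-.032)<.003
    env.move_l([*c,.16],feed=.2); return z
TZ=.004
def place(xy,yaw,surf,off,open_=.045,up=.16):
    R=best(yaw,[*xy,.2]); env.movep([*xy,max(up,.16)],R); env.move_l([*xy,surf+off+.006],feed=.12)
    hit,z=guard(surf+off-.006); print("placed",hit,"surface",round(z-off,4)); env.grip(open_); env.move_l([*xy,.18],feed=.12)
    print("w",round(env.get_obs()["grip_width"],3),f(),round(env.get_obs()["clock"],1))
E
python3 - <<'E'
from h import *
z=pick((.5705,.3347),56,.02,touch=True)
place(CL,JY+90,.056,z)
E
```

```text
look [0.5711 0.3346] -29.4 56.9 32.9
touch True 3.998611594842371e-05
grip 0.0306 61.5 [ 0.1 -0.4  0.7] z 3.998611594842371e-05
placed True surface 0.0551
w 0.045 [-0.9 -0.1 -0.2] 43.5
```

```bash
sed -i 's/^TZ=.*/TZ=.0003/' h.py
python3 - <<'E'
from h import *
R=best(JY+90,[*CL,.2]); c=np.array([*CL,.2])-R[:,0]*.073
try: env.movep(c,R)
except env.Unreachable: R=Rdown(JY-90); env.movep(np.array([*CL,.2])-R[:,0]*.073,R)
env.wait(.2); s=snap("wrist","c1"); print(proj(s,[[*CL,.076]]))
z=pick((.4888,.255),38,.008,touch=False)
place(CL,JY+90,.076,z)
R=best(JY+90,[*CL,.2]); c=np.array([*CL,.2])-R[:,0]*.073
try: env.movep(c,R)
except env.Unreachable: R=Rdown(JY-90); env.movep(np.array([*CL,.2])-R[:,0]*.073,R)
env.wait(.2); s=snap("wrist","c2"); print(s["C"],proj(s,[[*CL,.084]]),env.get_obs()["clock"])
u=proj(s,[[*CL,.084]])[0].astype(int)
t=[cv2.resize(load(n)["image"][max(u[1]-90,0):u[1]+90,u[0]-90:u[0]+90],(400,400),interpolation=cv2.INTER_CUBIC) for n in("c1","c2")]
cv2.imwrite("pics/c12.png",cv2.hconcat(t))
E
```

```text
[[276.63095397 104.37873029]]
look [0.489  0.2548] 0.8 38.2 31.5
grip 0.0279 70.7 [-10.7  -1.2  33.6] z 0.0003Traceback (most recent call last):
  File "<stdin>", line 6, in <module>
  File "h.py", line 73, in pick
    assert abs(o["grip_width"]-.032)<.003
           ^^^^^^^^^^^^^^^^^^^^^^^^^^^^^^
AssertionError
```

Run:
```python
from h import *
o=env.get_obs(); print(o["eef_pos"],o["grip_width"],f())
env.grip(.045); print(f()); p=o["eef_pos"]; env.move_l([p[0],p[1],.12]); 
try: look((.489,.255),.008,38)
except AssertionError as e: print(e)
s=snap("wrist","q1"); u=proj(s,[[.489,.255,.008]])[0].astype(int); c1=load("c1")["image"]
a=cv2.resize(s["image"][max(u[1]-90,0):u[1]+90,u[0]-90:u[0]+90],(400,400)); b=cv2.resize(c1[14:194,187:367],(400,400),interpolation=cv2.INTER_CUBIC)
cv2.imwrite("pics/q1c.png",cv2.hconcat([a,b]))
```

```text
[0.49150237 0.25714308 0.00620825] 0.02788948954401885 [-10.7  -1.2  33.6]
[-7.9 -8.7 29.2]
look [0.4895 0.2555] 0.9 38.5 32.1
```

View pics/q1c.png

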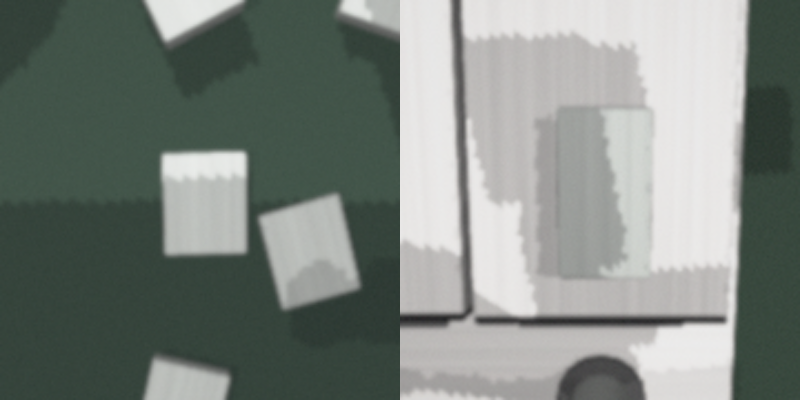

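The crop shows that a packer (the other p8) has been knocked to within a few mm of this one, and the finger landed on it. p20 is seated square on the housing within about 2 mm. I'll grip this p8 along its length instead, since both ends are clear.

```bash
python3 - <<'E'
t=open('h.py').read()
t=t.replace("def pick(xy,L,t,touch=False):\n    c,a=look(xy,t,L); R=best(a+90,[*c,.05]); env.grip(.042)","def pick(xy,L,t,touch=False,long=False):\n    c,a=look(xy,t,L); R=best(a+(0 if long else 90),[*c,.05]); W=L/1000 if long else .032; env.grip(W+.01)")
t=t.replace('env.move_l([*c,z],feed=.05)\n    env.grip(0.)','env.move_l([*c,z],feed=.05)\n    print("down",f())\n    env.grip(0.)').replace('-.032)<.003','-W)<.003')
open('h.py','w').write(t)
E
cat > see.py <<'E'
from h import *
def see(n,z):
    for y in (JY+90,JY-90):
        R=Rdown(y); c=np.array([*CL,.2])-R[:,0]*.073; q=kinematics.ik(list(c),R)
        if q is not None and abs(q[5])<150: break
    env.movep(c,R); env.wait(.2); s=snap("wrist",n); u=proj(s,[[*CL,z]])[0]; print("target px",u,y)
    v=u.astype(int); i=cv2.resize(s["image"][max(v[1]-90,0):v[1]+90,v[0]-90:v[0]+90],(400,400),interpolation=cv2.INTER_CUBIC); cv2.imwrite(f"pics/{n}c.png",i)
E
python3 - <<'E'
from h import *; from see import see
z=pick((.4893,.2553),38,.008,long=True)
place(CL,JY,.076,z,open_=.05); see("c2",.084); print(env.get_obs()["clock"])
E
```

```text
look [0.4892 0.2553] 0.8 38.2 32.1
down [ 0.6 -0.6 -1.1]
grip 0.0358 60.2 [0.5 0.6 0.2] z 0.0003
placed True surface 0.0757
w 0.05 [0.  0.7 0.5] 60.7
target px [278.86108137 102.79270107] 99.46000000000001
62.325
```

View pics/c2c.png

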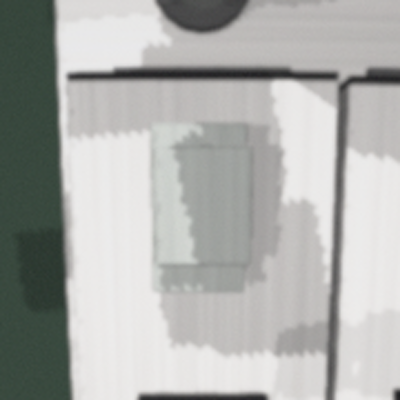

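The pack is square at the target: p8 at (201,205) in the crop against (200,200), on p20. Swing the strap back.

Run:
```python
from h import *; from see import see
y=14.4
env.grip(.05); env.movep([*AX,.24],Rdown(y)); env.move_l([*AX,.133],feed=.1); print(np.round(env.get_obs()["qpos"])); env.grip(0.0)
print(env.get_obs()["grip_width"],f())
turn(y,99.3,.133); print(f(),np.round(env.get_obs()["wrist_torque"],2)); env.grip(.05); env.move_l([*AX,.24])
see("c3",.096); print(env.get_obs()["clock"])
s=load("c3"); P=onplane(s,wing(s)[:,0].astype(float),.172)[:,:2]*1000; print(cv2.minAreaRect(P.astype(np.float32)))
# fresh look at the remaining packers
p=[.46,.30,.22]; env.movep(p,best(90,p)); env.wait(.25); s=snap("wrist","pk3")
im=s["image"].astype(int); m=((im.min(2)>140)&(im.max(2)-im.min(2)<30)).astype(np.uint8)
for c in cv2.findContours(m,cv2.RETR_EXTERNAL,cv2.CHAIN_APPROX_NONE)[0]:
    if 700<cv2.contourArea(c)<4000: r=cv2.minAreaRect(c); print(onplane(s,[r[0]],.012)[0].round(3),np.round(r[1],0),np.round(r[0]))
```

```text
[-28.  16.  95.   0.  69. -42.]
0.011110713806332568 [-3.8 -0.3  4.6]
[-1.7  1.8  5.7] [0.37 0.31 0.08]
target px [279.91343332 103.65621968] 99.46000000000001
71.4333
((594.6541137695312, -245.59986877441406), (6.655420780181885, 29.378145217895508), 78.40038299560547)
[0.574 0.246 0.012] [27. 35.] [232. 272.]
[0.506 0.297 0.012] [34. 29.] [276. 216.]
[0.405 0.326 0.012] [32. 46.] [305. 120.]
[0.403 0.244 0.012] [53. 34.] [223. 119.]
```

View pics/c3c.png

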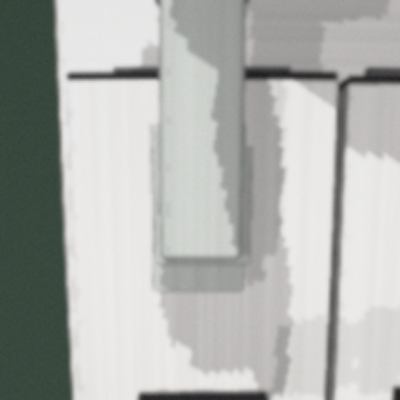

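View pics/pk3.png

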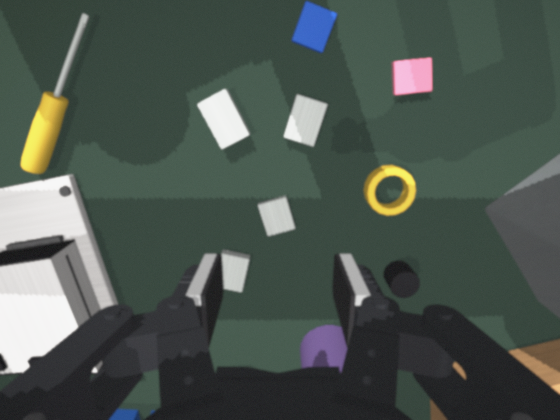

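The strap lies straight over the pack. Four packers are left: p16 (223,119), p12b (305,120), p8b (276,216) and p12 (232,272). I'll put them in the tray as two low stacks, carrying above knob height.

```bash
sed -i 's/env.move_l(\[\*c,.16\],feed=.2)/env.move_l([*c,.27],feed=.25)/; s/max(up,.16)\]/.27]/; s/env.move_l(\[\*xy,.18\],feed=.12)/env.move_l([*xy,.27],feed=.25)/' h.py
python3 - <<'E'
from h import *
a=np.radians(TY+90); ty=np.array([np.cos(a),np.sin(a)]); A,B=TR+.035*ty,TR-.035*ty; print(A,B)
for xy,L,t,dst,surf in (((.403,.244),50,.016,A,.005),((.506,.297),38,.008,A,.021),((.405,.326),44,.012,B,.005),((.574,.246),44,.012,B,.017)):
    z=pick(xy,L,t); place(dst,TY,surf,z)
p=np.array([*TR,.27]); env.movep(p,best(90,p)); env.wait(.3); s=snap("wrist","tray1"); print(env.get_obs()["clock"])
E
```

```text
[ 0.51849833 -0.36060855] [ 0.50550167 -0.42939145]
look [0.4034 0.2444] 26.7 51.0 33.1
down [-1.   0.1 -0.1]
grip 0.0308 60.6 [0.  0.3 1. ] z 0.0003
placed True surface 0.0048
w 0.045 [-0.4 -0.6 -0.3] 87.3
look [0.508 0.297] 16.1 39.0 32.8
down [-1.1 -0.2 -0.5]
grip 0.0295 59.6 [-0.3  0.4 -0.3] z 0.0003
placed True surface 0.0198
w 0.045 [-0.1  0.1 -0.6] 101.3
look [0.4053 0.3257] -17.2 45.5 33.7
down [-0.1  0.9 -0.2]
grip 0.0302 60.7 [0.3 1.  1.5] z 0.0003
placed True surface 0.0048
w 0.045 [ 0.2  0.4 -0.4] 115.8
look [0.5746 0.2456] -13.1 44.2 32.2
down [0.7 0.7 0.2]
grip 0.0302 61.7 [0.2 0.4 1.5] z 0.0003
placed True surface 0.0158
w 0.045 [ 0.2 -1.1 -0.4] 130.1
131.6833
```

View pics/tray1.png

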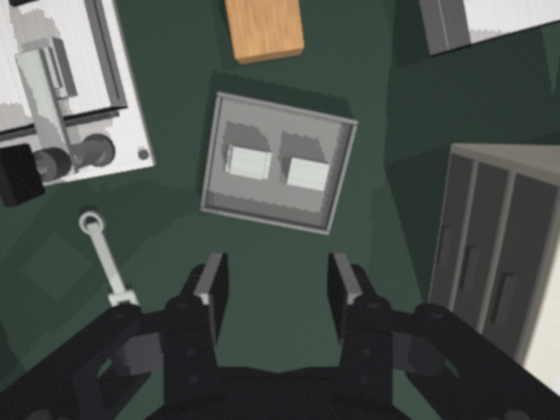

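The tray holds both stacks, at (249,161) and (307,174), well inside the walls. The strap is over the nest at (45,90), and the arm is clear.

```bash
python3 -c "
from h import *
env.wait(.3); print(f(),ticket.finish_job())"
```

```text
the job is handed in; nothing more can be done
[-0.6 -0.8 -0.6] None
```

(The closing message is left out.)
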